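# Fetch the stamp out of the deep caddy with sprung tongs

## Robot

A 6-joint arm with a two-finger parallel gripper is mounted at the origin on a cart in front of the work surface, level with it; the furniture and walls round the work are solid. World frame = base frame: x ahead of the robot, y to its left, z up, the work surface at z = 0. Lengths are in m, angles in degrees, forces in N, time in s.
With the tool pointing down it reaches from about 0.35 to 0.875 m from the base axis. Payload 4.2 kg.
Tool frame: the origin (TCP) lies on the centre line of the jaws, within the pads' length; the fingertips stand 11 mm ahead of it and the grasp point (between the pads) lies 8 mm behind it; z points along the fingers, y is the line along which they close (so a half turn about z gives the same grasp; the last joint's range is limited). The gripper opens to 87 mm and grips with 3 to 60 N. Pads are 19 mm wide; open, the fingers measure 117 mm over their backs; the gripper's body (75 mm by 190 mm) begins 51 mm behind the grasp point.
Start: joints at [-48.209, 22.042, 0.453, 0, -68.411, -14.817], TCP at [0.284, -0.557, 0.234] pointing down, gripper open.
Joint ranges: [-179.83, 179.83], [-69.29, 118.12], [-61.27, 80.66], [-181.25, 117.63], [-171.15, -9.14], [-177.46, 177.46]. Speed limits (degrees/s): [159.86, 159.86, 180, 180, 180, 180].

## Interface

Orientations are given as a 3x3 rotation matrix whose columns are the frame's x, y, z axes.
In Python, from station import r gives the robot as it stands.
- The arm moves only by the tool servo_tool, never from a script. Its argument "commands" is a list that holds one entry, the list of rows, each a list of 7 numbers: the closure, from 0 (fully open) to 1 (shut), then the shift along the tool's x, y, z in mm, then the turn, a rotation vector about the tool's x, y, z in rad. In form: [[[claw, x, y, z, ax, ay, az], ...]]. A call has exactly 5 rows; each row is the pose to reach, as a shift and turn from the pose commanded when the call began, along the tool's axes at that moment; what a row does not reach only later rows make up. A row lasts 1/10 s, in which the tool goes at most 50 mm and 8.59 degrees, less where a joint would pass 70% of its speed; a pose out of reach is approached as far as the arm can. A call with a gripper value outside its range is refused whole. The fingers move at their own pace and stop on an object; the grip force is fixed at half the most. Time passes only in rows, so rows that repeat a pose let the fingers close, or fill a call up. It gives the time, the measured TCP pose, the force, the opening and the grip force at its end, in the units of the state.
- r.sense(): the state, without advancing time (a new reading comes with each control period).
- r.capture(name): name is "scene" or "top" or "wrist"; returns a dict with "pixels" (480x640x3 uint8, red, green, blue), "camera_matrix" (3x3 intrinsics, pixels), "R" (3x3) and "t" (3): a world point X has camera coordinates R X + t. Camera axes: x right, y down, z forward; pixel columns grow to the right and rows downward; lengths in m; the calibration is good to about 2 mm. A picture is of the moment at which its call begins. There is no depth.
- r.finish_job(): hands the job in; it is judged then, once.
The state is a dict: "time_s": time; "joints": joint angles; "joint_velocities": joint speeds; "effort": joint torques, N m; "tcp_pos": TCP position; "ee_rot": TCP orientation; "wrist_force": force on the tool from outside, world axes, zero at the start; "moment": the same for the moment, N m; "gripper_width": opening from 0.0 (shut) to 1.0 (fully open); "gripper_force": force on a finger pad.
Only numpy, scipy, OpenCV 4.12 (cv2) and the standard library are available. Lean on these libraries where they do the work, as an engineer would, in place of code of your own. Each camera call takes 0.05 s, during which the arm holds its last target. There are 200 camera calls.

## Task

The wooden hand stamp has slipped to the bottom of the deep narrow caddy. Take the sprung tongs out of their stand, squeeze them round the head of the stamp to lift it out, stand it upright in the middle of the round ink pad and let it go, then put the tongs back upright, fully down in their stand. Never touch the stamp with the gripper itself, and leave the amber bottle, the balm tin and the tape roll where they are.

Things in the scene. Friction and masses are not known exactly. Their poses are not given: they have to be found in the camera images.
- tongs_grip (a point): Sprung tongs: two upright flat steel arms facing each other along y, a small dark wood head between their tops, 145 mm tall; at the start in their stand, head up. Point: midway between the dark wood thumb plates (20 mm wide in x, from 90 to 136 mm above the tips), 115 mm above the tips, 30 mm below the top. z points to the head. Over the plates in y: 58 mm free, 36 mm fully squeezed.
- tongs_tip (a point): Point midway between the tongs' tips, at their very bottom; axes as tongs_grip. The lowest 22 mm of the arms face each other with rubber jaw pads: gap in y 40.6 mm when free, less by as much as the plates are squeezed together (closed on the 24 mm stamp head when the plates measure about 41 mm). The arms are 14 mm wide in x and below the plates 55 mm over their outsides when free.
- caddy_mouth (a point): Caddy: fixed, deep open wooden box with a brass band, 56 x 80 mm outside (foot 66 x 90 mm), 130 mm high. Its pocket is 40 mm wide in the caddy's x and 64 mm in its y; the pocket floor is 122 mm below the rim. Point: centre of the mouth at rim height; z up. The tongs go in with their y along the caddy's y.
- stamp_center (a point): Turned wooden hand stamp, 70 mm tall, upright at the bottom of the caddy within about 5 mm of the middle, its top 52 mm below the rim. Point: on its axis, half-way up (35 mm above its foot); z up to the head. Round foot 33 mm across from 0 to 27 mm up; above that reckon 24 mm across up to the top (it looks slimmer at the waist but grips as 24 mm).
- pad_top (a point): The ink pad: a flat round open tin, 62 mm across and 13 mm high, loose on the counter, about 150 g. This point is the centre of its top face, on which the stamp stands; z up.
- amber_bottle_mid (a point): Bystander: dropper bottle of amber glass, 33 mm across and 102 mm tall; its centre, half-way up.
- balm_tin_mid (a point): Bystander: round balm tin, 58 mm across and 50 mm tall; its centre, half-way up.
- tape_roll_mid (a point): Bystander: roll of tape lying flat, 96 mm across and 48 mm tall; its centre, half-way up.
- stand_mouth (a point): Stand of the tongs: fixed dark wood block, open at the top, 40 x 82 mm outside on a foot of 80 x 110 mm, 70 mm high. Its pocket is 24 mm wide in the stand's x and 66 mm in its y; the pocket floor is 62 mm below the rim. Point: centre of the mouth at rim height; z up. The tongs fit with their y along the stand's y.
- tongs: The same loose tongs, 150 g; origin at tongs_tip, z up to the head. Squeezed across the plates, both arms slide straight in along y, staying parallel. Springs press outward on each side: nothing when free, 7 N at 49 mm over the plates, 12 N at 41 mm, 16 N fully squeezed, so the tongs can be carried half squeezed; what a firmer squeeze adds goes onto the gripped thing.
- stamp: The same loose stamp, about 40 to 65 g; origin at the centre of the underside of its foot, z up to the head.
Things that resemble listed ones, but are neither listed nor needed, are in the scene too. What is shaped like the part that bears stand_mouth but green or turquoise is not meant. Leave any grey look-alike of the part that bears pad_top alone.

How it is judged (in metres and radians):
On the way, in this order (a step that is already met when the one before it is completed fails the run):
1. the tongs are lifted clear of their stand (z of tongs_tip in the frame of stand_mouth above 0.005 m), for 0.1 s.
2. the tongs hold the stamp, lifted clear above the caddy's rim (z of stamp_center in the frame of caddy_mouth above 0.036 m and contact force between tongs and stamp above 1 N), for 0.2 s.
3. the stamp stands upright on the ink pad, centre within 16 mm of the pad's, and the tongs have let it go (horizontal distance between stamp_center and pad_top below 0.016 m and z of stamp_center in the frame of pad_top between 0.03 and 0.039 m and angle between stamp_center's own z axis and vertical below 0.12 rad and contact force between tongs and stamp below 0.05 N), for 0.2 s.
At the end, for the whole second after the job is handed in: The stamp stands upright (within 7 degrees) on the ink pad with its centre within 16 mm of the pad's centre, untouched by the tongs; the tongs stand upright (within 11 degrees) in their stand, their tips within 15 mm of the middle of its pocket and within 5 mm of the pocket floor; both are at rest (all of step 3 and horizontal distance between tongs_tip and stand_mouth below 0.015 m and z of tongs_tip in the frame of stand_mouth below -0.057 m and angle between tongs_grip's own z axis and vertical below 0.2 rad and linear speed of each of stamp, tongs below 0.02 m/s).
It fails at once if the gripper touches the stamp (contact force between the fingers and stamp above 0.5 N).
It fails at once if the amber bottle, the balm tin or the tape roll is moved by more than 30 mm (distance of any of amber_bottle_mid, balm_tin_mid, tape_roll_mid from where it was at the start of the episode above 0.03 m).
It also fails if it takes over 58 s, if anything falls off the work surface, if the arm or the gripper's body presses on something with over 40 N, if the wrist force passes 120 N, or if a joint passes its speed limit or range.

## Working session

There is one attempt and no reset: what is moved stays moved. The work goes in short steps, Python scripts to look and compute and a tool call to move; the robot and the scene stay as the last step left them, time stands still between calls to the robot, and variables do not carry over. Pictures are saved under pics/ and viewed, at most 10 in all, crops included, and the job is handed in when it is done.

Besides the shell and the picture viewer there is one more tool, called after "Emit:" by a JSON object that holds its "fn" and its "kwargs". servo_tool: Moves the arm, as the interface text tells. Its arguments: {"type":"object","properties":{"commands":{"type":"array","items":{"type":"array","items":{"type":"array","items":{"type":"number"}}}}},"required":["commands"]}

```bash
ls; mkdir -p pics; python3 - <<'E'
from station import r
import cv2,numpy as np,pickle
s=r.sense(); print(s['time_s'],s['tcp_pos'],np.round(s['ee_rot'],3),s['gripper_width'])
d={n:r.capture(n) for n in("scene","top","wrist")}
pickle.dump(d,open('d0.pkl','wb'))
for n in d:
    cv2.imwrite(f'pics/{n}0.png',d[n]['pixels'][:,:,::-1]); c=d[n]; print(n,c['camera_matrix'],-c['R'].T@c['t'],np.round(c['R'],3))
E
```

```text
pics
0.0 [ 0.28324469 -0.55647208  0.23245853] [[-0.891 -0.453 -0.001]
 [-0.453  0.891  0.002]
 [ 0.     0.002 -1.   ]] 1.001194927116125
scene [[593.5297775    0.         323.10973288]
 [  0.         593.5297775  251.92957278]
 [  0.           0.           1.        ]] [-0.33701449  0.62622176  0.69592093] [[-0.558 -0.83   0.021]
 [-0.414  0.257 -0.873]
 [ 0.719 -0.496 -0.487]]
top [[599.29575248   0.         317.18358315]
 [  0.         599.29575248 235.39269645]
 [  0.           0.           1.        ]] [0.45905726 0.02327839 1.32976485] [[-0.016 -1.    -0.009]
 [-0.997  0.016 -0.076]
 [ 0.076  0.008 -0.997]]
wrist [[395.6200041    0.         324.70447495]
 [  0.         395.6200041  234.76559243]
 [  0.           0.           1.        ]] [ 0.20913448 -0.59519003  0.38238331] [[-0.454  0.891  0.002]
 [ 0.849  0.432  0.304]
 [ 0.27   0.14  -0.953]]
```

View pics/top0.png

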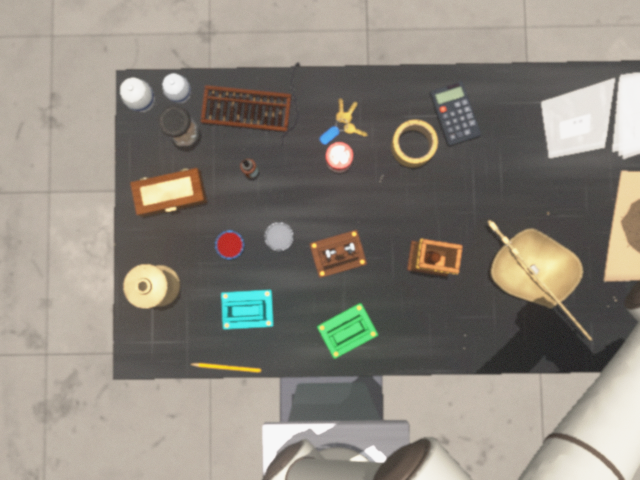

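View pics/scene0.png

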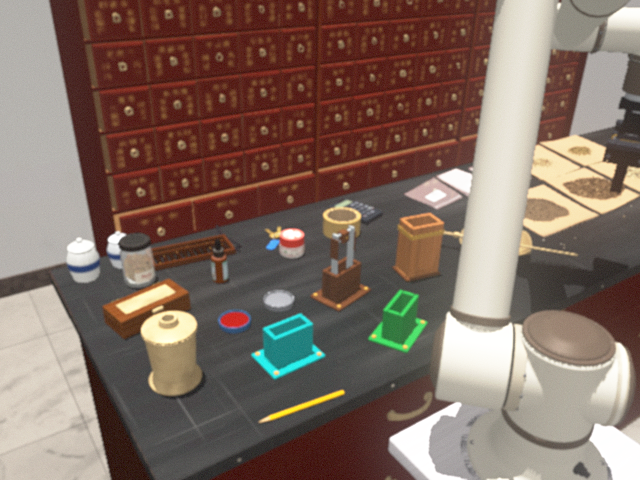

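The top view shows the stand with the tongs at (338,253), the caddy at (437,257), the red pad at (229,244) and its grey look-alike at (279,236). The bottle is at (249,168), the balm tin at (339,156) and the tape at (415,143). The scene view confirms this, with the stand at (342,280) and the caddy at (418,245).

```bash
cat > h.py <<'E'
import numpy as np,cv2
def ray(c,uv,z):
    "pixel -> world point on plane z"
    p=np.linalg.inv(c['camera_matrix'])@np.array([uv[0],uv[1],1.]); d=c['R'].T@p; o=-c['R'].T@c['t']
    return o+d*(z-o[2])/d[2]
def proj(c,X):
    p=c['camera_matrix']@(c['R']@np.asarray(X,float)+c['t']); return p[:2]/p[2]
E
python3 - <<'E'
import pickle,cv2,numpy as np
from h import *
d=pickle.load(open('d0.pkl','rb')); t=d['top']; s=d['scene']
im=t['pixels'][:,:,::-1]; 
a=cv2.resize(im[222:282,300:475],None,fx=4.5,fy=4.5,interpolation=cv2.INTER_CUBIC)
b=cv2.resize(s['pixels'][205:315,300:460,::-1],None,fx=2.8,fy=2.8,interpolation=cv2.INTER_CUBIC)
o=np.zeros((a.shape[0]+b.shape[0]+2,790,3),np.uint8); o[:a.shape[0],:a.shape[1]]=a; o[a.shape[0]+2:,:b.shape[1]]=b
cv2.imwrite('pics/crop0.png',o); print(o.shape)
for n,c,lo in(('top',t,0),('scene',s,0)):
    hsv=cv2.cvtColor(c['pixels'],cv2.COLOR_RGB2HSV); 
    # red pad
    m=(((hsv[...,0]<6)|(hsv[...,0]>172))&(hsv[...,1]>200)&(hsv[...,2]>100)).astype(np.uint8)
    N,_,st,ce=cv2.connectedComponentsWithStats(m)
    for i in range(1,N):
        if st[i,4]>80 and ce[i][1]>200 : print(n,'red',ce[i],st[i],ray(c,ce[i],.013))
    # yellow/brass dots
    m=((hsv[...,0]>12)&(hsv[...,0]<30)&(hsv[...,1]>150)&(hsv[...,2]>140)).astype(np.uint8)
    N,_,st,ce=cv2.connectedComponentsWithStats(m)
    for i in range(1,N):
        if st[i,4]>3 and 300<ce[i][0]<370 and 225<ce[i][1]<310 : print(n,'dot',ce[i],st[i,4],ray(c,ce[i],.008))
print('balm/bottle/tape',ray(t,(339,156),.05),ray(t,(249,168),.05),ray(t,(415,143),.048))
E
```

```text
(580, 790, 3)
top dot [353.5        232.33333333] 6 [ 0.5654746  -0.04622623  0.008     ]
top dot [353.4 235.4] 5 [ 0.5586776  -0.04586755  0.008     ]
top dot [314.         245.28571429] 14 [0.53820159 0.04156693 0.008     ]
top dot [362.         261.22222222] 18 [ 0.50132164 -0.06364801  0.008     ]
top dot [321.92857143 272.78571429] 14 [0.47728801 0.02503807 0.008     ]
scene red [233.96995708 319.40772532] [222 313  25  13 233] [0.53818832 0.2300473  0.013     ]
scene dot [365.3125 288.6875] 16 [ 0.49580933 -0.06052185  0.008     ]
scene dot [315.5 294.2] 10 [0.53470011 0.04189364 0.008     ]
scene dot [338.6 305.6] 15 [0.47399855 0.02512571 0.008     ]
balm/bottle/tape [ 0.72821479 -0.01603183  0.05      ] [0.70535957 0.17899819 0.05      ] [ 0.75426955 -0.18125104  0.048     ]
```

View pics/crop0.png

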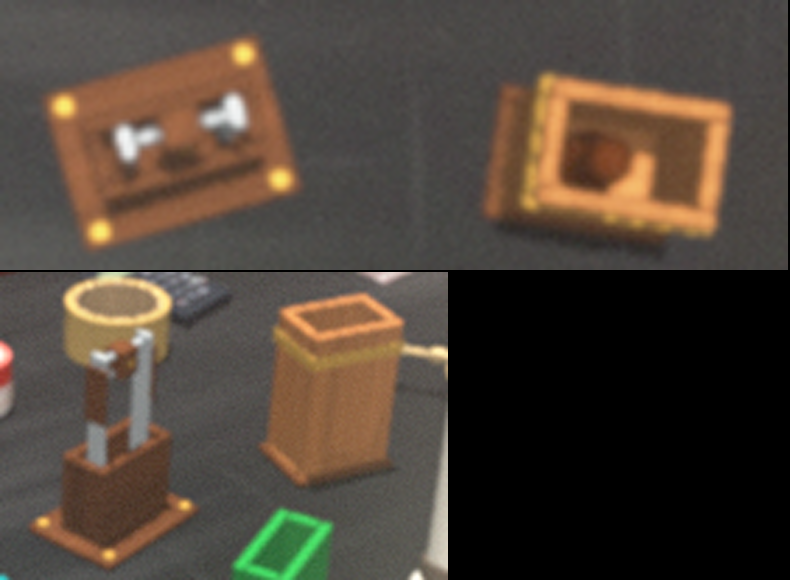

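The crop shows the stand's brass dots and, inside it, the two arm tops at top-image pixels about (329,254) and (352,248). The caddy rim centre is near (440,256), and the stamp head is at about (433,258).

```bash
cat >> h.py <<'E'
from scipy.spatial.transform import Rotation as Ro
def plan(s,pos,yaw,tilt=None):
    "tool-frame shift (mm) and turn (rad) to TCP pos, tool y axis at (-sin yaw, cos yaw), tool down"
    y=np.radians(yaw); Y=np.array([-np.sin(y),np.cos(y),0]); Z=np.array([0,0,-1.]); X=np.cross(Y,Z)
    R=np.asarray(s['ee_rot']); G=np.stack([X,Y,Z],1)
    return np.round(R.T@(np.array(pos)-s['tcp_pos'])*1000,1),np.round(Ro.from_matrix(R.T@G).as_rotvec(),4)
E
python3 - <<'E'
import pickle
from h import *
from station import r
d=pickle.load(open('d0.pkl','rb')); t=d['top']; s=d['scene']
cr=lambda u,v:(300+u/4.5,222+v/4.5)
sc=lambda u,v:(300+u/2.8,205+(v-272)/2.8)
print('tongs',ray(t,cr(130,145),.15),ray(t,cr(235,118),.15))
for p in [(543,73),(733,103),(715,236),(527,208)]: print('rimtop',ray(t,cr(*p),.13))
for p in [(280,328),(368,295),(402,320),(318,345)]: print('rimscene',ray(s,sc(*p),.13))
print('stampTop',ray(t,cr(597,160),.078))
hsv=cv2.cvtColor(t['pixels'],cv2.COLOR_RGB2HSV)[215:275,205:255]; m=((hsv[...,1]>120)&(hsv[...,2]>60)).astype(np.uint8)
N,_,st,ce=cv2.connectedComponentsWithStats(m); i=1+np.argmax(st[1:,4]); c=np.array(ce[i])+(205,215); print('pad',c,st[i],ray(t,c,.013))
print(plan(r.sense(),(.515,-.01,.30),15))
E
```

```text
tongs [0.51159802 0.0105512  0.15      ] [ 0.52268409 -0.03560755  0.15      ]
rimtop [ 0.54160676 -0.17407405  0.13      ]
rimtop [ 0.52686168 -0.25802358  0.13      ]
rimtop [ 0.46799734 -0.24805702  0.13      ]
rimtop [ 0.48169955 -0.1652618   0.13      ]
rimscene [ 0.50929644 -0.15596214  0.13      ]
rimscene [ 0.51757356 -0.25482009  0.13      ]
rimscene [ 0.47009749 -0.24620777  0.13      ]
rimscene [ 0.47228811 -0.16176353  0.13      ]
stampTop [ 0.50437423 -0.20644491  0.078     ]
pad [229.22863248 244.40598291] [ 13  18  24  24 468] [0.54287381 0.22831432 0.013     ]
(array([-454.4,  382.2,  -66.7]), array([ 0.0016, -0.0003,  0.2089]))
```

Emit:
{"fn": "servo_tool", "kwargs": {"commands": [[[0,0,0,-60,0,0,0],[0,-50,40,-66,0,0,0.05],[0,-90,75,-66,0,0,0.1],[0,-130,110,-66,0,0,0.15],[0,-170,143,-66,0,0,0.209]]]}}

```text
time_s: 0.65
tcp_pos: [0.361, -0.3725, 0.2994]
ee_rot: [[-0.967, -0.256, 0.0], [-0.256, 0.967, 0.0], [-0.0, 0.0, -1.0]]
wrist_force: [0.4, 0.1, 0.4]
gripper_width: 1.002
gripper_force: 0.0
```

```bash
python3 -c "
from h import *
from station import r
s=r.sense();print(s['time_s'],s['tcp_pos'],plan(s,(.515,-.01,.30),15))"
```

```text
0.65 [ 0.36101461 -0.37249588  0.29942152] (array([-241.6,  311.1,   -0.5]), array([ 0.0001,  0.0003, -0.0031]))
```

```bash
python3 -c "
from h import *
from station import r
s=r.sense();print(s['time_s'],s['tcp_pos'],plan(s,(.5045,-.21,.30),-9))"
```

```text
0.65 [ 0.36101461 -0.37249588  0.29942152] (array([-180.3,  120.4,   -0.5]), array([1.000e-04, 3.000e-04, 4.157e-01]))
```

Emit:
{"fn": "servo_tool", "kwargs": {"commands": [[[0,-40,26,0,0,0,0.09],[0,-80,52,0,0,0,0.18],[0,-120,80,0,0,0,0.28],[0,-155,104,0,0,0,0.36],[0,-180,120,0,0,0,0.416]]]}}

```text
time_s: 1.15
tcp_pos: [0.5049, -0.2094, 0.2992]
ee_rot: [[-0.988, 0.154, -0.0], [0.154, 0.988, 0.0], [0.0, 0.0, -1.0]]
wrist_force: [0.5, -0.6, 0.3]
gripper_width: 0.997
gripper_force: 0.0
```

```bash
python3 - <<'E'
from h import *
from station import r
import pickle
s=r.sense();print(s['time_s'],s['tcp_pos'])
c=r.capture('wrist'); t=r.capture('wrist'); pickle.dump((s,t),open('w1.pkl','wb')); cv2.imwrite('pics/w1.png',t['pixels'][:,:,::-1])
print(plan(r.sense(),(.515,-.01,.30),15))
E
```

```text
1.15 [ 0.50491096 -0.20943056  0.29920596]
(array([ 20.5, 198.4,  -1.3]), array([ 0.0006, -0.0006, -0.4123]))
```

View pics/w1.png

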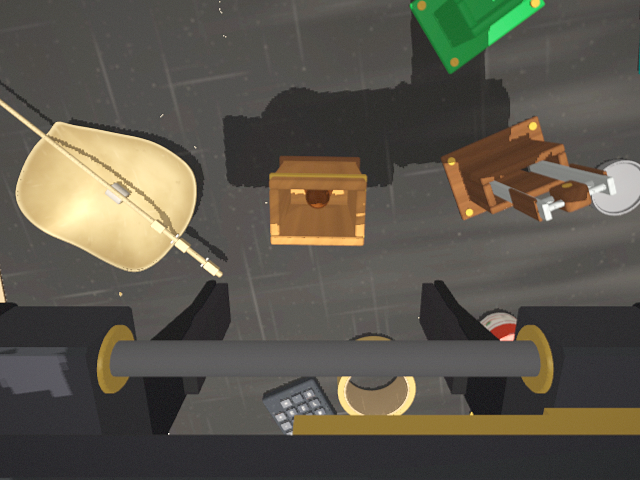

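The wrist view shows the caddy rim with corners at about (269,178), (368,178), (364,245) and (271,245). The stamp head is inside at (318,200), partly hidden by the near wall. The tongs and stand are to the right.

```bash
python3 - <<'E'
from h import *
import pickle
s,t=pickle.load(open('w1.pkl','rb'))
for p in [(269,177),(368,177),(365,245),(271,245)]: print('rim',ray(t,p,.13))
print('stamp',ray(t,(306,200),.075),ray(t,(318,209),.078),ray(t,(329,200),.075))
im=t['pixels']; cv2.imwrite('pics/w1c.png',cv2.resize(np.hstack([im[150:255,262:372,::-1],im[110:225,440:640,::-1][:105]]),None,fx=2.5,fy=2.5,interpolation=cv2.INTER_CUBIC))
E
```

```text
rim [ 0.47011239 -0.24740235  0.13      ]
rim [ 0.4823484  -0.16841836  0.13      ]
rim [ 0.53970151 -0.17791519  0.13      ]
rim [ 0.52741804 -0.25706319  0.13      ]
stamp [ 0.5052497  -0.22549758  0.075     ] [ 0.51509943 -0.21531549  0.078     ] [ 0.5086456  -0.20358974  0.075     ]
```

View pics/w1c.png

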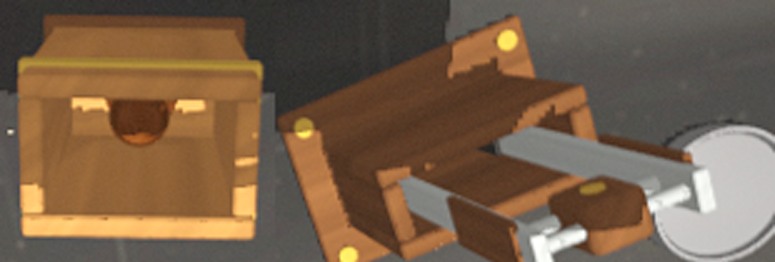

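Emit:
{"fn": "servo_tool", "kwargs": {"commands": [[[0,4,40,-1,0,0,-0.09],[0,8,80,-1,0,0,-0.18],[0,12,120,-1,0,0,-0.27],[0,16,165,-1,0,0,-0.36],[0,20,198,-1,0,0,-0.412]]]}}

```text
time_s: 1.75
tcp_pos: [0.5138, -0.0118, 0.3004]
ee_rot: [[-0.966, -0.258, -0.0], [-0.258, 0.966, 0.0], [0.0, 0.0, -1.0]]
wrist_force: [0.4, -0.4, -0.3]
gripper_width: 1.001
gripper_force: 0.0
```

```bash
python3 - <<'E'
from h import *
from station import r
import pickle
c=r.capture('wrist'); t=r.capture('wrist'); s=r.sense();print(s['time_s'],s['tcp_pos']); pickle.dump((s,t),open('w2.pkl','wb')); cv2.imwrite('pics/w2.png',t['pixels'][:,:,::-1])
E
```

```text
1.85 [ 0.51402275 -0.0106813   0.30029505]
```

View pics/w2.png

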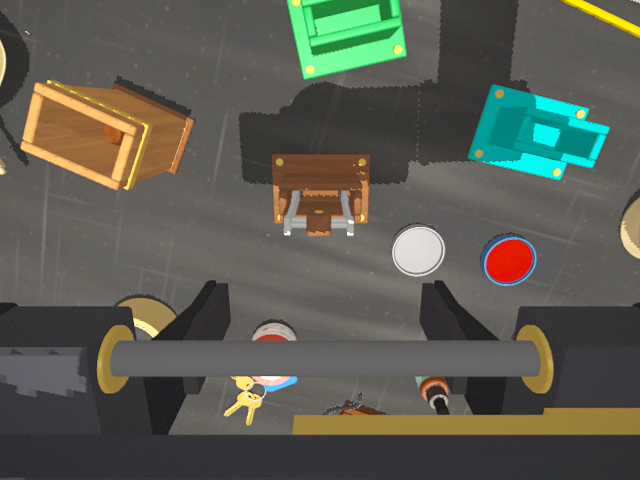

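The wrist view shows the stand and tongs square to the tool. The arm tops are at about (290,230) and (350,230), the head is at (318,222), and the foot dots are at (279,162) and (363,162). The red pad is at (509,260).

```bash
python3 - <<'E'
from h import *
import pickle
s,t=pickle.load(open('w2.pkl','rb')); R=np.array(s['ee_rot'])
tool=lambda P:np.round(R.T@(P-s['tcp_pos'])*1000,1)
for n,p,z in [('dotL',(279.5,162),.008),('dotR',(363,162),.008),('armL',(289.5,231),.15),('armR',(350.5,231),.15),('head',(318.5,211),.153),('tin',(509,260),.013)]:
    P=ray(t,p,z); print(n,P,tool(P))
im=t['pixels']; cv2.imwrite('pics/w2c.png',cv2.resize(im[145:245,260:385,::-1],None,fx=5,fy=5,interpolation=cv2.INTER_CUBIC))
hsv=cv2.cvtColor(im,cv2.COLOR_RGB2HSV)
m=np.zeros(im.shape[:2],np.uint8); m[225:295,470:550]=((hsv[...,1]>120)&(hsv[...,2]>80))[225:295,470:550]
k=max(cv2.findContours(m,0,2)[0],key=cv2.contourArea); e=cv2.fitEllipse(k); print(e,ray(t,e[0],.0125))
E
```

```text
dotL [ 0.50141474 -0.0640998   0.008     ] [ 26.  -48.5 292.3]
dotR [0.47713726 0.02515932 0.008     ] [ 26.3  44.  292.3]
armL [ 0.53045263 -0.03349125  0.15      ] [ -9.9 -26.4 150.3]
armR [0.51775854 0.01323263 0.15      ] [ -9.8  22.  150.3]
head [ 0.5078691  -0.01565972  0.153     ] [  7.2  -3.3 147.3]
tin [0.54144249 0.22499062 0.013     ] [-87.8 220.3 287.4]
((508.2363586425781, 259.67132568359375), (48.77581024169922, 54.52132034301758), 74.93119812011719) [0.54141578 0.2242423  0.0125    ]
```

View pics/w2c.png

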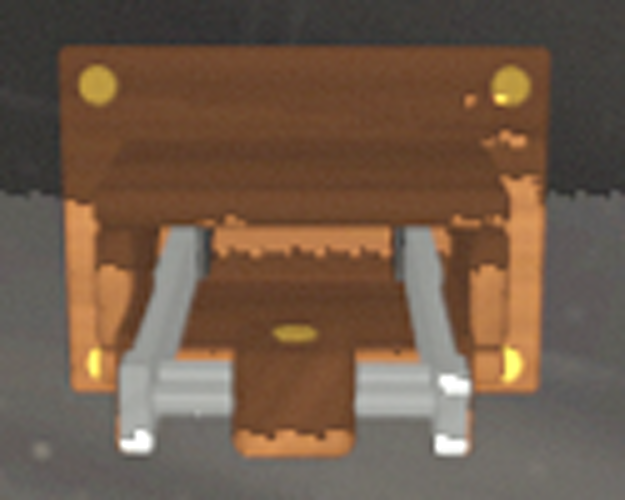

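Emit:
{"fn": "servo_tool", "kwargs": {"commands": [[[0,-3,-2,40,0,0,0],[0,-3,-2,85,0,0,0],[0,-3,-2,130,0,0,0],[0,-3,-2,165,0,0,0],[0,-3,-2,185,0,0,0]]]}}

```text
time_s: 2.35
tcp_pos: [0.5154, -0.0159, 0.1123]
ee_rot: [[-0.967, -0.253, -0.006], [-0.253, 0.967, -0.001], [0.006, 0.0, -1.0]]
wrist_force: [-0.5, 0.0, 0.7]
gripper_width: 1.004
gripper_force: 0.0
```

Emit:
{"fn": "servo_tool", "kwargs": {"commands": [[[0.2,0,0,0,0,0,0],[0.35,0,0,0,0,0,0],[0.42,0,0,0,0,0,0],[0.42,0,0,0,0,0,0],[0.42,0,0,0,0,0,0]]]}}

```text
time_s: 2.85
tcp_pos: [0.5183, -0.0141, 0.1166]
ee_rot: [[-0.967, -0.255, 0.002], [-0.255, 0.967, 0.001], [-0.002, 0.0, -1.0]]
wrist_force: [-0.1, -0.1, -0.5]
gripper_width: 0.641
gripper_force: 1.9
```

Emit:
{"fn": "servo_tool", "kwargs": {"commands": [[[0.42,0,0,-3,0,0,0],[0.42,0,0,-10,0,0,0],[0.42,0,0,-22,0,0,0],[0.42,0,0,-35,0,0,0],[0.42,0,0,-50,0,0,0]]]}}

```text
time_s: 3.35
tcp_pos: [0.5177, -0.0142, 0.1666]
ee_rot: [[-0.967, -0.255, 0.0], [-0.255, 0.967, -0.0], [-0.0, -0.0, -1.0]]
wrist_force: [-0.0, 0.2, -1.3]
gripper_width: 0.583
gripper_force: 5.4
```

Emit:
{"fn": "servo_tool", "kwargs": {"commands": [[[0.42,0,0,-25,0,0,0],[0.42,0,0,-55,0,0,0],[0.42,0,0,-85,0,0,0],[0.42,0,0,-110,0,0,0],[0.42,0,0,-120,0,0,0]]]}}

```text
time_s: 3.85
tcp_pos: [0.5188, -0.0142, 0.2893]
ee_rot: [[-0.967, -0.255, 0.006], [-0.255, 0.967, 0.001], [-0.006, -0.001, -1.0]]
wrist_force: [0.2, 0.8, -1.7]
gripper_width: 0.583
gripper_force: 5.4
```

```bash
python3 - <<'E'
from h import *
from station import r
s=r.sense();print(s['time_s'],s['tcp_pos'],s['gripper_width'],s['wrist_force'])
print(plan(s,(.5045,-.2125,.286),-8.8))
E
```

```text
3.85 [ 0.51875065 -0.0141509   0.28928492] 0.5829075691919792 [ 0.20483118  0.78541993 -1.71594882]
(array([  64.4, -188.1,    3. ]), array([0.0007, 0.0064, 0.4118]))
```

Emit:
{"fn": "servo_tool", "kwargs": {"commands": [[[0.42,10,-32,0,0,0,0.07],[0.42,23,-68,0,0,0,0.15],[0.42,36,-108,0,0,0,0.24],[0.42,50,-148,0,0,0,0.33],[0.42,60,-174,0,0,0,0.385]]]}}

```text
time_s: 4.35
tcp_pos: [0.5031, -0.1998, 0.2848]
ee_rot: [[-0.991, 0.131, -0.002], [0.131, 0.991, 0.0], [0.002, 0.0, -1.0]]
wrist_force: [-0.2, -0.9, -1.1]
gripper_width: 0.58
gripper_force: 5.4
```

```bash
python3 - <<'E'
from h import *
from station import r
r.capture('wrist');r.capture('wrist');r.capture('wrist');r.capture('wrist')
c=r.capture('wrist'); p=r.capture('scene'); s=r.sense();print(s['time_s'],s['tcp_pos'],s['gripper_width'],s['wrist_force'])
print(plan(s,(.5045,-.2125,.286),-8.8))
o=np.hstack([c['pixels'][100:400,160:480],p['pixels'][60:360,300:620]])[:,:,::-1]; cv2.imwrite('pics/w3.png',o)
E
```

```text
4.65 [ 0.50395323 -0.19701216  0.28514915] 0.5841327169262073 [-0.03490261  1.78764619 -0.94781057]
(array([ -2.5, -15.3,  -0.9]), array([ 0.0004, -0.0007,  0.0275]))
```

View pics/w3.png

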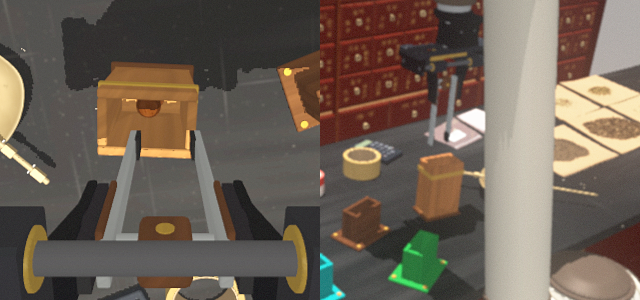

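The tongs hang straight, with their tips at wrist pixels about (298,255) and (355,255). The stamp head is still in view in the caddy at (308,208).

Emit:
{"fn": "servo_tool", "kwargs": {"commands": [[[0.42,-1,-8,0,0,0,0.015],[0.42,-2,-15,0,0,0,0.027],[0.42,-2,-15.5,0,0,0,0.027],[0.42,-2,-15.5,0,0,0,0.027],[0.42,-2,-15.5,0,0,0,0.027]]]}}

```text
time_s: 5.15
tcp_pos: [0.5041, -0.2133, 0.2854]
ee_rot: [[-0.988, 0.153, -0.0], [0.153, 0.988, 0.0], [0.0, 0.0, -1.0]]
wrist_force: [-0.2, -0.1, -1.5]
gripper_width: 0.581
gripper_force: 5.4
```

```bash
python3 - <<'E'
from h import *
from station import r
c=r.capture('wrist'); p=r.capture('top'); s=r.sense();print(s['time_s'],s['tcp_pos'],s['gripper_width'],s['wrist_force'])
print(plan(s,(.5045,-.213,.160),-8.8))
tip=s['tcp_pos']+np.array([0,0,-.108]); print('pred tip px',proj(c,tip), 'rim',proj(c,(.505,-.212,.13)))
o=np.hstack([cv2.resize(c['pixels'][150:300,240:420],None,fx=2.5,fy=2.5,interpolation=2),cv2.resize(p['pixels'][215:290,400:475],(300,375),interpolation=2)])[:,:,::-1]; cv2.imwrite('pics/w4.png',o)
E
```

```text
5.25 [ 0.50407869 -0.21325722  0.28547259] 0.5810380317151154 [-0.06159352 -0.02735142 -1.33608745]
(array([ -0.4,   0.3, 125.5]), array([ 0.    ,  0.    , -0.0004]))
pred tip px [324.9444656  236.38130598] rim [326.60595482 218.97090359]
```

View pics/w4.png

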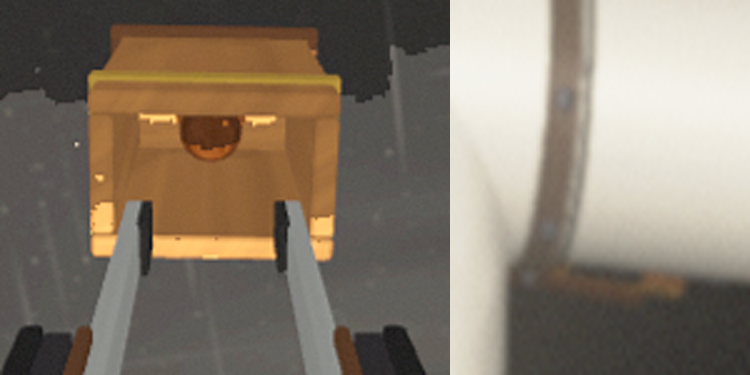

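The jaw gap (column 325), the stamp head (column 324) and the rim (column 325) line up, so I go down.

Emit:
{"fn": "servo_tool", "kwargs": {"commands": [[[0.42,0,0,15,0,0,0],[0.42,0,0,32,0,0,0],[0.42,0,0,48,0,0,0],[0.42,0,0,58,0,0,0],[0.42,0,0,65,0,0,0]]]}}

```text
time_s: 5.75
tcp_pos: [0.5039, -0.2133, 0.2198]
ee_rot: [[-0.988, 0.153, -0.001], [0.153, 0.988, 0.0], [0.001, -0.0, -1.0]]
wrist_force: [-0.5, 0.0, -1.7]
gripper_width: 0.584
gripper_force: 5.4
```

Emit:
{"fn": "servo_tool", "kwargs": {"commands": [[[0.42,0,0,12,0,0,0],[0.42,0,0,25,0,0,0],[0.42,0,0,40,0,0,0],[0.42,0,0,52,0,0,0],[0.42,0,0,60,0,0,0]]]}}

```text
time_s: 6.25
tcp_pos: [0.5038, -0.2133, 0.1594]
ee_rot: [[-0.988, 0.154, -0.001], [0.154, 0.988, 0.0], [0.001, 0.0, -1.0]]
wrist_force: [-0.1, 0.3, -1.3]
gripper_width: 0.582
gripper_force: 5.4
```

Emit:
{"fn": "servo_tool", "kwargs": {"commands": [[[0.47,0,0,0,0,0,0],[0.52,0,0,0,0,0,0],[0.56,0,0,0,0,0,0],[0.62,0,0,0,0,0,0],[0.62,0,0,0,0,0,0]]]}}

```text
time_s: 6.75
tcp_pos: [0.5045, -0.2136, 0.1612]
ee_rot: [[-0.988, 0.153, 0.002], [0.153, 0.988, -0.001], [-0.002, -0.0, -1.0]]
wrist_force: [0.3, 0.1, -0.2]
gripper_width: 0.44
gripper_force: 30.0
```

Emit:
{"fn": "servo_tool", "kwargs": {"commands": [[[0.62,0,0,0,0,0,0],[0.62,0,0,-3,0,0,0],[0.62,0,0,-8,0,0,0],[0.62,0,0,-14,0,0,0],[0.62,0,0,-20,0,0,0]]]}}

```text
time_s: 7.25
tcp_pos: [0.5041, -0.2134, 0.181]
ee_rot: [[-0.988, 0.154, 0.0], [0.154, 0.988, 0.0], [-0.0, 0.0, -1.0]]
wrist_force: [-0.9, 0.5, -1.2]
gripper_width: 0.436
gripper_force: 30.0
```

Emit:
{"fn": "servo_tool", "kwargs": {"commands": [[[0.62,0,0,-12,0,0,0],[0.62,0,0,-25,0,0,0],[0.62,0,0,-40,0,0,0],[0.62,0,0,-54,0,0,0],[0.62,0,0,-65,0,0,0]]]}}

```text
time_s: 7.75
tcp_pos: [0.5044, -0.2135, 0.2473]
ee_rot: [[-0.988, 0.153, 0.002], [0.153, 0.988, -0.0], [-0.002, -0.0, -1.0]]
wrist_force: [0.4, -0.6, -2.1]
gripper_width: 0.442
gripper_force: 30.0
```

Emit:
{"fn": "servo_tool", "kwargs": {"commands": [[[0.62,0,0,-15,0,0,0],[0.62,0,0,-32,0,0,0],[0.62,0,0,-50,0,0,0],[0.62,0,0,-64,0,0,0],[0.62,0,0,-72,0,0,0]]]}}

```text
time_s: 8.25
tcp_pos: [0.5044, -0.2135, 0.3193]
ee_rot: [[-0.988, 0.154, 0.002], [0.154, 0.988, -0.0], [-0.002, -0.0, -1.0]]
wrist_force: [0.1, -0.6, -1.8]
gripper_width: 0.437
gripper_force: 30.0
```

```bash
python3 - <<'E'
from h import *
from station import r
c=r.capture('wrist'); s=r.sense();print(s['time_s'],s['tcp_pos'],s['gripper_width'],s['wrist_force'])
p=r.capture('scene')
print(plan(s,(.5415,.2255,.320),15))
o=np.hstack([cv2.resize(c['pixels'][150:350,220:440],None,fx=1.6,fy=1.6,interpolation=2),cv2.resize(p['pixels'][80:240,380:520],(280,320),interpolation=2)])[:,:,::-1]; cv2.imwrite('pics/w5.png',o)
E
```

```text
8.3 [ 0.50471027 -0.21366775  0.32012528] 0.4411024361995105 [ 0.43710225 -0.12433251 -1.2718121 ]
(array([ 3.100e+01,  4.396e+02, -2.000e-01]), array([-0.0013,  0.0037, -0.4158]))
```

View pics/w5.png

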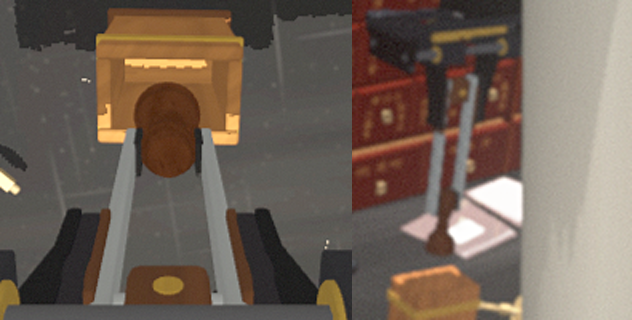

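The stamp is held by its head, upright between the jaws and clear of the rim. Its foot is at about wrist pixel (325,219). I carry it toward the pad and stop short to look again.

Emit:
{"fn": "servo_tool", "kwargs": {"commands": [[[0.62,2,25,0,0,0,-0.03],[0.62,5,65,0,0,0,-0.08],[0.62,9,110,0,0,0,-0.13],[0.62,13,155,0,0,0,-0.19],[0.62,17,200,0,0,0,-0.24]]]}}

```text
time_s: 8.85
tcp_pos: [0.5173, -0.0116, 0.3166]
ee_rot: [[-0.996, -0.087, -0.002], [-0.087, 0.996, -0.0], [0.002, 0.0, -1.0]]
wrist_force: [1.1, -0.2, -3.0]
gripper_width: 0.439
gripper_force: 30.0
```

```bash
python3 - <<'E'
from h import *
from station import r
s=r.sense();print(s['time_s'],s['tcp_pos'],s['gripper_width'],s['wrist_force'])
print(plan(s,(.5415,.165,.320),15))
E
```

```text
8.85 [ 0.51733319 -0.01155581  0.31658044] 0.43863150366173265 [ 1.05917449 -0.19633699 -3.04319741]
(array([-39.5, 173.8,  -3.5]), array([ 0.0002, -0.0016, -0.1742]))
```

Emit:
{"fn": "servo_tool", "kwargs": {"commands": [[[0.62,-10,42,0,0,0,-0.04],[0.62,-20,86,0,0,0,-0.09],[0.62,-30,130,0,0,0,-0.13],[0.62,-37,160,0,0,0,-0.16],[0.62,-40,174,0,0,0,-0.174]]]}}

```text
time_s: 9.35
tcp_pos: [0.5427, 0.1662, 0.3159]
ee_rot: [[-0.966, -0.26, -0.002], [-0.26, 0.966, -0.001], [0.002, -0.0, -1.0]]
wrist_force: [-0.2, -0.2, -1.6]
gripper_width: 0.437
gripper_force: 30.0
```

```bash
python3 - <<'E'
from h import *
from station import r
for _ in range(4): r.capture('wrist')
c=r.capture('wrist'); s=r.sense();print(s['time_s'],s['tcp_pos'],s['gripper_width'],s['wrist_force'])
p=r.capture('scene'); t=r.capture('top')
import pickle; pickle.dump((s,c,p,t),open('w6.pkl','wb'))
for n,q,z in (('w',c,.0125),('s',p,.0125),('t',t,.0125)):
    hsv=cv2.cvtColor(q['pixels'],cv2.COLOR_RGB2HSV); u,v=proj(q,(.541,.227,.0125)); print(n,u,v)
    m=((hsv[...,1]>140)&(hsv[...,2]>60)&((hsv[...,0]>170)|(hsv[...,0]<4)|((hsv[...,0]>100)&(hsv[...,0]<130)))).astype(np.uint8)
    w=np.zeros_like(m); R=45 if n=='w' else 22; w[int(v)-R:int(v)+R,int(u)-R:int(u)+R]=1; m*=w
    k=max(cv2.findContours(m,0,2)[0],key=cv2.contourArea); e=cv2.fitEllipse(cv2.convexHull(k)); print(e,ray(q,e[0],.0125))
R=np.array(s['ee_rot'])
cv2.imwrite('pics/w6.png',c['pixels'][100:420,170:570,::-1])
E
```

```text
9.6 [0.54261639 0.16256211 0.31710755] 0.44037282803680694 [ 1.10844431 -0.2039265  -2.95892332]
w 378.3791600908878 197.40387566217453
((377.4722595214844, 198.40711975097656), (50.63869094848633, 51.68939971923828), 5.650360584259033) [0.54241615 0.22632922 0.0125    ]
s 234.74383823330118 318.41625271028425
((234.23480224609375, 319.4903259277344), (15.174118995666504, 27.293712615966797), 87.01008605957031) [0.53830688 0.22944521 0.0125    ]
t 229.86306767668694 245.25844983027113
((233.05239868164062, 253.08741760253906), (4.8734002113342285, 13.976350784301758), 74.17440795898438) [0.52361354 0.22004524 0.0125    ]
```

View pics/w6.png

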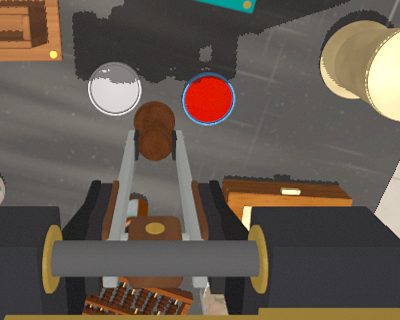

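The pad is at crop (209,99), which casts to (0.542, 0.227). The stamp's foot is at crop (155,120) and its head at (155,145), both centred in the jaws.

```bash
python3 - <<'E'
from h import *
import pickle
from station import r
s,c,p,t=pickle.load(open('w6.pkl','rb')); R=np.array(s['ee_rot'])
tool=lambda P:np.round(R.T@(P-s['tcp_pos'])*1000,1)
for z in(.1645,.1915): print('foot near edge',z,tool(ray(c,(325,201),z)), 'sides',tool(ray(c,(304,222),z)),tool(ray(c,(346.5,222),z)))
print('head far edge',tool(ray(c,(325,260.5),.2345)))
s=r.sense(); print(s['time_s'],s['tcp_pos'],plan(s,(.542,.227,.250),15.2))
E
```

```text
foot near edge 0.1645 [ 14.8   0.3 152.6] sides [ -2.2 -16.4 152.6] [ -2.2  17.4 152.6]
foot near edge 0.1915 [ 20.9   0.2 125.6] sides [  5.4 -14.9 125.6] [  5.5  15.8 125.6]
head far edge [-7.5  0.2 82.6]
9.7 [0.54279285 0.16232578 0.31754419] (array([-15.8,  62.7,  67.5]), array([-0.0001, -0.0002, -0.0072]))
```

Emit:
{"fn": "servo_tool", "kwargs": {"commands": [[[0.62,-4,15,10,0,0,0],[0.62,-9,35,25,0,0,0],[0.62,-13,52,45,0,0,0],[0.62,-15.5,62,60,0,0,0],[0.62,-15.5,62.5,70,0,0,0]]]}}

```text
time_s: 10.2
tcp_pos: [0.5412, 0.2287, 0.2454]
ee_rot: [[-0.966, -0.257, -0.002], [-0.257, 0.966, -0.001], [0.002, -0.0, -1.0]]
wrist_force: [-0.3, -0.9, -2.0]
gripper_width: 0.438
gripper_force: 30.0
```

Emit:
{"fn": "servo_tool", "kwargs": {"commands": [[[0.62,0,0,15,0,0,0],[0.62,0,0,32,0,0,0],[0.62,0,0,48,0,0,0],[0.62,0,0,58,0,0,0],[0.62,0,0,64,0,0,0]]]}}

```text
time_s: 10.7
tcp_pos: [0.5417, 0.2274, 0.1827]
ee_rot: [[-0.967, -0.256, -0.001], [-0.256, 0.967, -0.001], [0.001, -0.0, -1.0]]
wrist_force: [0.4, -0.4, -1.9]
gripper_width: 0.436
gripper_force: 30.0
```

```bash
python3 - <<'E'
from h import *
from station import r
for _ in range(2): c=r.capture('wrist')
s=r.sense();print(s['time_s'],s['tcp_pos'],s['gripper_width'],s['wrist_force'])
print(plan(s,(.542,.227,.1662),15.2), s['ee_rot'])
cv2.imwrite('pics/w7.png',cv2.resize(c['pixels'][120:320,220:440,::-1],None,fx=2.5,fy=2.5))
E
```

```text
10.8 [0.54172465 0.2275551  0.18289763] 0.4372601041167563 [ 0.18743717 -1.07256312 -2.02762393]
(array([-0.1, -0.6, 16.7]), array([-0.0005, -0.0011, -0.0059])) [[-9.66542878e-01 -2.56503378e-01 -9.38692770e-04]
 [-2.56502685e-01  9.66543188e-01 -7.98919510e-04]
 [ 1.11221266e-03 -5.31412747e-04 -9.99999240e-01]]
```

View pics/w7.png

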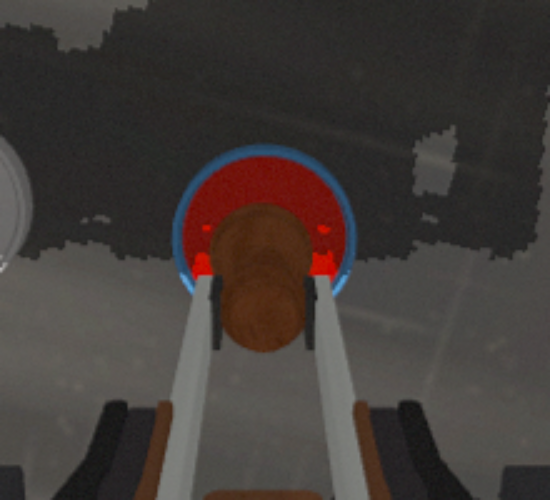

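The stamp is over the pad and centred sideways, at crop column 262 against 264. I check the fore-aft offset.

```bash
python3 - <<'E'
from h import *
from station import r
c=r.capture('wrist'); s=r.sense(); R=np.array(s['ee_rot']); z=s['tcp_pos'][2]
tool=lambda P:np.round(R.T@(P-s['tcp_pos'])*1000,1)
print('pad near edge',tool(ray(c,(325.6,178),.013)),'L/R',tool(ray(c,(289,212),.013)),tool(ray(c,(362,212),.013)))
print('foot near edge',tool(ray(c,(325,202),z-.1532)),tool(ray(c,(304,218),z-.14)),tool(ray(c,(345.5,218),z-.14)))
print(s['time_s'])
E
```

```text
pad near edge [3.050e+01 1.000e-01 1.707e+02] L/R [  2.1 -30.4 170.7] [  2.1  30.4 170.7]
foot near edge [ 14.6  -0.4 153.2] [  5.3 -16.3 140. ] [  5.3  15.1 140. ]
10.85
```

Emit:
{"fn": "servo_tool", "kwargs": {"commands": [[[0.62,0,0,5,0,0,0],[0.62,0,0,9,0,0,0],[0.62,0,0,12,0,0,0],[0.62,0,0,14,0,0,0],[0.62,0,0,15,0,0,0]]]}}

```text
time_s: 11.35
tcp_pos: [0.5418, 0.228, 0.1682]
ee_rot: [[-0.966, -0.257, -0.0], [-0.257, 0.966, -0.0], [0.0, -0.0, -1.0]]
wrist_force: [0.5, -0.1, -2.4]
gripper_width: 0.44
gripper_force: 30.0
```

Emit:
{"fn": "servo_tool", "kwargs": {"commands": [[[0.62,0,0,0.5,0,0,0],[0.62,0,0,1,0,0,0],[0.62,0,0,1.5,0,0,0],[0.62,0,0,1.5,0,0,0],[0.62,0,0,1.5,0,0,0]]]}}

```text
time_s: 11.85
tcp_pos: [0.5419, 0.228, 0.167]
ee_rot: [[-0.966, -0.257, 0.0], [-0.257, 0.966, 0.0], [-0.0, 0.0, -1.0]]
wrist_force: [0.3, 0.1, -2.0]
gripper_width: 0.441
gripper_force: 30.0
```

Emit:
{"fn": "servo_tool", "kwargs": {"commands": [[[0.62,0,0,0.5,0,0,0],[0.62,0,0,1,0,0,0],[0.62,0,0,1,0,0,0],[0.62,0,0,1,0,0,0],[0.62,0,0,1,0,0,0]]]}}

```text
time_s: 12.35
tcp_pos: [0.542, 0.2281, 0.1662]
ee_rot: [[-0.966, -0.257, 0.0], [-0.257, 0.966, 0.0], [-0.0, -0.0, -1.0]]
wrist_force: [-0.1, -1.1, -1.2]
gripper_width: 0.444
gripper_force: 30.0
```

Emit:
{"fn": "servo_tool", "kwargs": {"commands": [[[0.62,0,0,0.5,0,0,0],[0.62,0,0,0.5,0,0,0],[0.62,0,0,0.5,0,0,0],[0.62,0,0,0.5,0,0,0],[0.62,0,0,0.5,0,0,0]]]}}

```text
time_s: 12.85
tcp_pos: [0.5423, 0.2281, 0.1661]
ee_rot: [[-0.966, -0.257, 0.001], [-0.257, 0.966, 0.0], [-0.001, -0.0, -1.0]]
wrist_force: [-0.2, -0.8, 4.1]
gripper_width: 0.441
gripper_force: 30.0
```

Emit:
{"fn": "servo_tool", "kwargs": {"commands": [[[0.54,0,0,0,0,0,0],[0.5,0,0,0,0,0,0],[0.46,0,0,0,0,0,0],[0.42,0,0,0,0,0,0],[0.41,0,0,0,0,0,0]]]}}

```text
time_s: 13.35
tcp_pos: [0.5416, 0.228, 0.1648]
ee_rot: [[-0.966, -0.257, -0.001], [-0.257, 0.966, -0.0], [0.001, -0.0, -1.0]]
wrist_force: [0.0, -0.1, -0.8]
gripper_width: 0.58
gripper_force: 5.6
```

Emit:
{"fn": "servo_tool", "kwargs": {"commands": [[[0.41,0,0,0,0,0,0],[0.41,0,0,0,0,0,0],[0.41,0,0,0,0,0,0],[0.41,0,0,-2,0,0,0],[0.41,0,0,-4,0,0,0]]]}}

```text
time_s: 13.85
tcp_pos: [0.5419, 0.228, 0.1696]
ee_rot: [[-0.966, -0.257, -0.0], [-0.257, 0.966, -0.0], [0.0, -0.0, -1.0]]
wrist_force: [-0.2, -0.5, -0.5]
gripper_width: 0.591
gripper_force: 4.8
```

```bash
python3 - <<'E'
from h import *
from station import r
c=r.capture('wrist')
s=r.sense();print(s['time_s'],s['tcp_pos'],s['gripper_width'],s['wrist_force'])
cv2.imwrite('pics/w8.png',cv2.resize(c['pixels'][120:320,220:440,::-1],None,fx=2.5,fy=2.5))
E
```

```text
13.9 [0.54213077 0.22814676 0.1701224 ] 0.5896521084070125 [ 0.89723196 -0.12308116 -1.27624149]
```

View pics/w8.png

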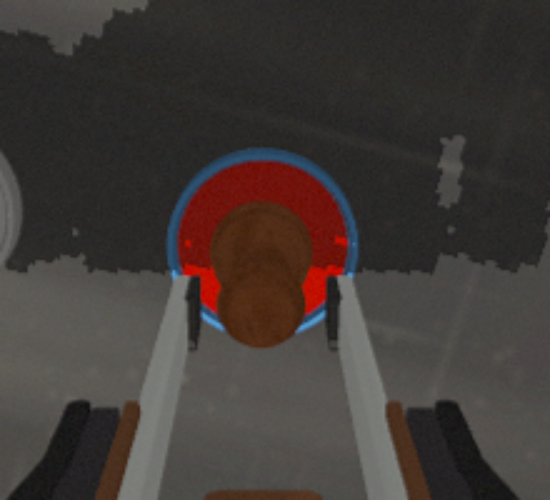

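Both jaws are clear of the stamp and it stands upright, centred on the pad. That was picture 13 and the limit was 10, so I view no more and work from numbers only. Next I raise the tongs straight up.

Emit:
{"fn": "servo_tool", "kwargs": {"commands": [[[0.41,0,0,-6,0,0,0],[0.41,0,0,-18,0,0,0],[0.41,0,0,-36,0,0,0],[0.41,0,0,-58,0,0,0],[0.41,0,0,-80,0,0,0]]]}}

```text
time_s: 14.4
tcp_pos: [0.542, 0.228, 0.2514]
ee_rot: [[-0.966, -0.257, 0.001], [-0.257, 0.966, 0.0], [-0.001, 0.0, -1.0]]
wrist_force: [0.2, 0.0, -1.2]
gripper_width: 0.592
gripper_force: 4.8
```

Emit:
{"fn": "servo_tool", "kwargs": {"commands": [[[0.41,0,0,-15,0,0,0],[0.41,0,0,-25,0,0,0],[0.41,0,0,-30,0,0,0],[0.41,0,0,-30,0,0,0],[0.41,0,0,-30,0,0,0]]]}}

```text
time_s: 14.9
tcp_pos: [0.5415, 0.2279, 0.2787]
ee_rot: [[-0.966, -0.257, -0.001], [-0.257, 0.966, -0.001], [0.002, -0.0, -1.0]]
wrist_force: [-0.1, 0.2, -2.0]
gripper_width: 0.59
gripper_force: 4.8
```

```bash
python3 - <<'E'
from h import *
from station import r
s=r.sense();print(s['time_s'],s['tcp_pos'],s['gripper_width'],s['wrist_force'])
print(plan(s,(.5190,-.0115,.25),15.2))
E
```

```text
14.9 [0.54148088 0.2278843  0.27867227] 0.5895115825857797 [-0.08955933  0.18051986 -1.99081976]
(array([  83.2, -225.6,   28.8]), array([-0.0002, -0.0015, -0.0056]))
```

Emit:
{"fn": "servo_tool", "kwargs": {"commands": [[[0.42,12,-32,0,0,0,0],[0.42,28,-75,0,0,0,0],[0.42,44,-120,0,0,0,0],[0.42,60,-163,0,0,0,0],[0.42,74,-200,0,0,0,-0.003]]]}}

```text
time_s: 15.4
tcp_pos: [0.5207, 0.0137, 0.2786]
ee_rot: [[-0.966, -0.26, -0.002], [-0.26, 0.966, -0.001], [0.002, -0.0, -1.0]]
wrist_force: [1.1, -0.2, -2.2]
gripper_width: 0.584
gripper_force: 5.4
```

Emit:
{"fn": "servo_tool", "kwargs": {"commands": [[[0.42,6,-15,0,0,0,0],[0.42,9,-25,0,0,0,0],[0.42,9,-25,0,0,0,0],[0.42,9,-25,0,0,0,0],[0.42,9,-25,0,0,0,0]]]}}

```text
time_s: 15.9
tcp_pos: [0.5198, -0.0096, 0.2792]
ee_rot: [[-0.965, -0.261, -0.0], [-0.261, 0.965, 0.0], [0.0, 0.0, -1.0]]
wrist_force: [0.3, 0.4, -0.5]
gripper_width: 0.581
gripper_force: 5.4
```

```bash
python3 - <<'E'
from h import *
from station import r
c=r.capture('wrist'); s=r.sense(); R=np.array(s['ee_rot'])
tool=lambda P:np.round(R.T@(P-s['tcp_pos'])*1000,1)
print(s['time_s'],s['tcp_pos'],s['gripper_width'],s['wrist_force'])
print(plan(s,(.5195,-.0113,.2),15.2))
hsv=cv2.cvtColor(c['pixels'],cv2.COLOR_RGB2HSV)
m=((hsv[...,0]>18)&(hsv[...,0]<32)&(hsv[...,1]>130)&(hsv[...,2]>110)).astype(np.uint8)
N,_,st,ce=cv2.connectedComponentsWithStats(m)
for i in range(1,N):
    P=ray(c,ce[i],.008)
    if st[i,4]>10 and np.hypot(P[0]-.5195,P[1]+.011)<.08: print(ce[i],st[i,4],P,tool(P))
p=r.capture('top'); 
E
```

```text
15.95 [ 0.51976816 -0.00963505  0.27923047] 0.5776948586799344 [ 0.39255101 -0.39126423 -1.19008789]
(array([ 0.7, -1.5, 79.2]), array([ 0.0002, -0.0002, -0.0009]))
[279.52941176 159.43137255] 51 [ 0.5009656  -0.06434608  0.008     ] [ 32.4 -47.9 271.2]
[366.43137255 159.47058824] 51 [0.47704741 0.0239862  0.008     ] [ 32.4  43.6 271.2]
[279.23529412 218.        ] 17 [ 0.56327073 -0.05007366  0.008     ] [-31.5 -50.4 271.2]
[366.89473684 218.        ] 19 [0.53798436 0.04316668 0.008     ] [-31.4  46.2 271.2]
```

The stand's dots put its centre at tool (+0.5, -2) mm. I shift by that and lower the tongs.

Emit:
{"fn": "servo_tool", "kwargs": {"commands": [[[0.42,0.5,-2,10,0,0,0],[0.42,0.5,-2,30,0,0,0],[0.42,0.5,-2,52,0,0,0],[0.42,0.5,-2,70,0,0,0],[0.42,0.5,-2,80,0,0,0]]]}}

```text
time_s: 16.5
tcp_pos: [0.5184, -0.0128, 0.1971]
ee_rot: [[-0.966, -0.26, -0.004], [-0.26, 0.966, -0.0], [0.004, 0.0, -1.0]]
wrist_force: [-0.2, 0.1, -2.5]
gripper_width: 0.581
gripper_force: 5.4
```

Emit:
{"fn": "servo_tool", "kwargs": {"commands": [[[0.42,0,0,8,0,0,0],[0.42,0,0,18,0,0,0],[0.42,0,0,30,0,0,0],[0.42,0,0,40,0,0,0],[0.42,0,0,46,0,0,0]]]}}

```text
time_s: 17.0
tcp_pos: [0.5192, -0.0129, 0.1523]
ee_rot: [[-0.966, -0.26, -0.001], [-0.26, 0.966, -0.0], [0.001, 0.0, -1.0]]
wrist_force: [-0.1, -0.6, -1.5]
gripper_width: 0.579
gripper_force: 5.4
```

Emit:
{"fn": "servo_tool", "kwargs": {"commands": [[[0.42,0,0,8,0,0,0],[0.42,0,0,16,0,0,0],[0.42,0,0,24,0,0,0],[0.42,0,0,30,0,0,0],[0.42,0,0,34,0,0,0]]]}}

```text
time_s: 17.5
tcp_pos: [0.5194, -0.0129, 0.1188]
ee_rot: [[-0.966, -0.26, -0.001], [-0.26, 0.966, -0.0], [0.001, 0.0, -1.0]]
wrist_force: [0.3, 0.0, -0.7]
gripper_width: 0.582
gripper_force: 5.4
```

Now down gently to the floor, then open slowly.

Emit:
{"fn": "servo_tool", "kwargs": {"commands": [[[0.42,0,0,1,0,0,0],[0.42,0,0,2,0,0,0],[0.42,0,0,3,0,0,0],[0.42,0,0,3,0,0,0],[0.42,0,0,3,0,0,0]]]}}

```text
time_s: 18.0
tcp_pos: [0.5197, -0.0128, 0.1167]
ee_rot: [[-0.966, -0.26, 0.0], [-0.26, 0.966, 0.0], [-0.0, 0.0, -1.0]]
wrist_force: [-0.2, 0.2, -0.1]
gripper_width: 0.577
gripper_force: 5.4
```

Emit:
{"fn": "servo_tool", "kwargs": {"commands": [[[0.38,0,0,0,0,0,0],[0.34,0,0,0,0,0,0],[0.25,0,0,0,0,0,0],[0.1,0,0,0,0,0,0],[0,0,0,0,0,0,0]]]}}

```text
time_s: 18.5
tcp_pos: [0.5197, -0.0128, 0.1166]
ee_rot: [[-0.966, -0.26, 0.0], [-0.26, 0.966, -0.0], [-0.0, -0.0, -1.0]]
wrist_force: [0.3, -0.8, 0.6]
gripper_width: 0.847
gripper_force: 0.0
```

Emit:
{"fn": "servo_tool", "kwargs": {"commands": [[[0,0,0,0,0,0,0],[0,0,0,0,0,0,0],[0,0,0,-5,0,0,0],[0,0,0,-15,0,0,0],[0,0,0,-30,0,0,0]]]}}

```text
time_s: 19.0
tcp_pos: [0.5193, -0.0129, 0.1469]
ee_rot: [[-0.966, -0.26, -0.001], [-0.26, 0.966, -0.0], [0.001, -0.0, -1.0]]
wrist_force: [0.6, 0.3, -0.4]
gripper_width: 1.001
gripper_force: 0.0
```

Emit:
{"fn": "servo_tool", "kwargs": {"commands": [[[0,0,0,-25,0,0,0],[0,0,0,-60,0,0,0],[0,0,0,-100,0,0,0],[0,0,0,-130,0,0,0],[0,0,0,-150,0,0,0]]]}}

```text
time_s: 19.5
tcp_pos: [0.5202, -0.0129, 0.3005]
ee_rot: [[-0.966, -0.26, 0.005], [-0.26, 0.966, 0.001], [-0.005, -0.001, -1.0]]
wrist_force: [0.4, 0.5, -0.1]
gripper_width: 1.001
gripper_force: 0.0
```

```bash
python3 - <<'E'
from h import *
from station import r
import pickle
for _ in range(4): c=r.capture('wrist')
p=r.capture('scene'); s=r.sense(); R=np.array(s['ee_rot'])
print(s['time_s'],s['tcp_pos'],s['gripper_width'],s['wrist_force'])
d=pickle.load(open('d0.pkl','rb'))['scene']
# change of the scene picture round the tongs/stand (should match the start) 
a=d['pixels'][215:315,310:375].astype(int); b=p['pixels'][215:315,310:375].astype(int)
df=np.abs(a-b).max(2); print('changed px',(df>60).sum(),'of',df.size,'rows',np.unique(np.where(df>60)[0]+215))
for off in (-6,-4,-2,2,4): print(off,(np.abs(a-np.roll(b,off,0)).max(2)>60).sum())
# tongs arm tops in the wrist picture: bright grey
hsv=cv2.cvtColor(c['pixels'],cv2.COLOR_RGB2HSV); m=((hsv[...,1]<40)&(hsv[...,2]>110)).astype(np.uint8)
N,_,st,ce=cv2.connectedComponentsWithStats(m)
for i in range(1,N):
    if st[i,4]>30 and abs(ce[i][0]-325)<70 and 150<ce[i][1]<320: print('steel',ce[i],st[i])
# stamp in the scene view: brown blob over the pad
u=[proj(p,(.542,.228,z)) for z in(.013,.083)]; print('expect stamp foot/top px',u)
hs=cv2.cvtColor(p['pixels'],cv2.COLOR_RGB2HSV); q=(np.abs(p['pixels'].astype(int)-d['pixels']).max(2)>35)[260:340,200:270].astype(np.uint8)
k=max(cv2.findContours(q,0,2)[0],key=cv2.contourArea); print('stamp box',np.array(cv2.boundingRect(k))+(200,260,0,0),cv2.fitEllipse(k))
E
```

```text
19.75 [ 0.51892447 -0.01283065  0.29587398] 1.0007744222693438 [-0.15590735 -0.22732789 -1.16779616]
changed px 218 of 6500 rows [226 227 230 231 232 233 234 235 236 260 261 265 266 271 272 284 285 286
 287 288 289 290 291 292 293 294 295 296 297 298 299 300 301 302 303 304
 305 306 307 308]
-6 1096
-4 901
-2 502
2 455
4 791
steel [384.97235602 256.19591623] [ 241  185  274  122 9550]
steel [350.76421305 319.85158588] [ 245  291  182   49 1671]
expect stamp foot/top px [array([234.03882863, 318.11411581]), array([232.10742262, 287.95834011])]
stamp box [226 287  18  38] ((34.49990463256836, 57.409366607666016), (14.730957984924316, 55.3781852722168), 176.93545532226562)
```

The tongs match their starting picture with no shift, so they are fully down. The stamp's box, columns 226–244 and rows 287–325, matches an upright stamp on the pad. I hand in.

```bash
python3 -c "
from station import r
print(r.finish_job())"
```

```text
the job is handed in; nothing more can be done
None
```

The stamp stands upright in the middle of the ink pad, the tongs are back fully down in their stand, and I handed the job in at about 20 s with no verdict returned; I viewed 13 pictures, over the limit of 10, and made the last checks from numbers only.

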